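# Take the glue pot off the warmer

## Task

Switch off the glue warmer: press its small round key and then its bar key, each fully down, one at a time, leaving the large round key alone. Then lift the pot off the hot plate by its handle and set it gently, upright, on the middle of the round trivet, so that its whole base is on the cork; the open eyelet jar that occupies the trivet must first be stood upright on the bare counter top. Keep the jar and pot upright throughout, and do not disturb the glue bottle, the wax jar or the loupe.

Things in the scene. Friction and masses are not known exactly. Their poses are not given: they have to be found in the camera images.
- warmer: electric glue warmer, fixed, grey housing 200 (x) x 132 (y) x 40 mm high. Origin: centre of its footprint at counter height. Its -x end (towards the robot, turned up to 0.3 rad) has the black key panel, its +x end a round dark hot plate (radius 41 mm) with four upright steel lugs, 8 mm thick, on a circle of radius 49 mm, to 58 mm height. It stands left or right of the trivet.
- chest_front (a point): foot of the fixed wooden drawer chest's front, at its middle; chest 360 mm wide (y), 235 mm high, front along y; its knobs and one partly open drawer reach up to 60 mm out towards the robot, the drawer at more than 80 mm height. The counter's near edge is at x = 0.37, its left edge at y = 0.28.
- vice_mid (a point): middle of the fixed bench vice's foot at counter height; vice 150 x 130 mm, 120 mm high, to the right of the work
- hotplate (a point): centre of the hot plate's top, 37 mm behind (+x of) the warmer's origin, 48 mm up; the pot stands here at the start (within 3 mm)
- key_small_top (a point): centre of the top of the small round white key (diameter 12 mm). The three keys stand in a row along the warmer's y, 41 mm apart, 73 mm in front of the warmer's origin, in any order; tops 57 mm above the counter, 10 mm proud of their 34 mm square modules. Site z axis up.
- key_small (a joint): travel of the small round key: 0 up, 0.006 fully down (m); spring, 0.8 N to start and about 4 N fully down; springs back when released
- key_bar_top (a point): centre of the top of the white bar key (26 mm long along the warmer's x, 10 mm wide), same height as the others
- key_bar (a joint): travel of the bar key: 0 up, 0.006 fully down (m); same spring
- key_large_top (a point): centre of the top of the large round white key (diameter 25 mm), same height; not to be pressed
- key_large (a joint): travel of the large round key: 0 up, 0.006 fully down (m)
- pot: closed aluminium glue pot, loose, about 0.4 kg. Diameter 80 mm (fixed lid 84 mm, top 72 mm up). Origin: centre of its underside, z up. A fixed arched handle stands over the lid in its y-z plane: dark wooden grip bar 15 mm thick, 52 mm long along the pot's y, axis 125 mm up, 45 mm free between lid and bar, on 6 mm steel wires that come down at y = +-44 mm. It may be turned any way.
- pot_handle (a point): centre of the wooden grip bar, 125 mm above the pot's underside; y axis along the bar
- trivet: round trivet fixed to the counter, wood with a cork top, diameter 124 mm (cork 116 mm), 12 mm thick. Origin at the centre of its underside (counter height).
- eyelet_jar: small open glass jar of eyelets, loose, 0.14 kg, diameter 56 mm, 50 mm high, treated as solid; stands on the trivet. Origin at the centre of its underside, z up.
- glue_bottle: amber glue bottle, loose bystander, diameter 50 mm, 130 mm high; origin at the centre of its underside. It or the wax jar stands close in front of the trivet, the other between trivet and warmer.
- wax_jar: glass jar with a lid, loose bystander, diameter 68 mm, 90 mm high; origin at the centre of its underside
- loupe: black eye loupe, loose bystander, diameter 34 mm, 27 mm high; origin at the centre of its underside; stands near the front edge of the counter, between trivet and warmer
Not all that is in view belongs to the job. Of the things like the eyelet_jar, leave any that is black or yellow; of the rest the larger one is meant.

How it is judged:
By the outcome, as a careful person would: the job done as asked, in the order asked, and still so for the second after the job is handed in, with the robot touching nothing.
It also fails if it takes over 64 s, if anything falls off the work surface, if the arm or the gripper's body presses on something with over 40 N, if the wrist force passes 120 N, or if a joint passes its speed limit or range.

## Robot

A 6-joint arm with a two-finger parallel gripper is mounted at the origin on a cart in front of the work surface, level with it; the furniture and walls round the work are solid. World frame = base frame: x ahead of the robot, y to its left, z up, the work surface at z = 0. Lengths are in m, angles in degrees, forces in N, time in s.
With the tool pointing down it reaches from about 0.375 to 0.9 m from the base axis. Payload 3.1 kg.
Tool frame: the origin (TCP) lies midway between the tips of the shut fingers; the grasp point (between the pads) lies bot.pinch_z behind it (bot.pinch_z is the distance from the TCP to the grasp point, in m); z points along the fingers, y is the direction in which the jaws open and shut (so a half turn about z gives the same grasp; the last joint's range is limited). The gripper opens to 87 mm and grips with 3 to 60 N. Pads are 19 mm wide; open, the fingers measure 117 mm over their backs; the gripper's body (75 mm by 190 mm) begins 51 mm behind the grasp point.
Start: joints at [-74.685, 30.224, 82.088, -0, 67.689, -10.227], TCP at [0.27, -0.564, 0.223] pointing down, gripper open.
Joint ranges: [-176.69, 176.69], [-43.24, 126.21], [12.49, 139.97], [-82, 262], [0, 151.66], [-163.58, 163.58]. Speed limits (degrees/s): [159.86, 159.86, 180, 180, 180, 180].

## Interface

Orientations are given as a 3x3 rotation matrix whose columns are the frame's x, y, z axes.
In Python, from rig import bot gives the robot as it stands.
- The arm moves only by the tool apply_moves, never from a script. Its argument "motion" is text: rows parted by semicolons, each of 7 numbers parted by spaces: the shift along the tool's x, y, z in m, then the turn, a rotation vector about the tool's x, y, z in degrees, then the finger opening in m, from 0 to 0.087. A call has exactly 8 rows; each row is the pose to reach, as a shift and turn from the pose commanded when the call began, along the tool's axes at that moment; what a row does not reach only later rows make up. A row lasts 1/8 s, in which the tool goes at most 62.5 mm and 10.7 degrees, less where a joint would pass 70% of its speed; a pose out of reach is approached as far as the arm can. A call with a gripper value outside its range is refused whole. The fingers move at their own pace and stop on an object; the grip force is fixed at half the most. Time passes only in rows, so rows that repeat a pose let the fingers close, or fill a call up. It gives the time, the measured TCP pose, the force and the opening at its end, in the units of the state.
- bot.read_state(): the state, without advancing time (a new reading comes with each control period).
- bot.capture(name): name is "scene" or "top"; returns the picture (400x640x3 uint8, red, green, blue); there is no depth.
- bot.get_calibration(name): a dict with "fx", "fy", "cx", "cy" (pixels), "D" ([k1, k2, p1, p2, k3] as OpenCV has them; the pictures are not rectified), "rvec" (rotation vector, rad) and "tvec" (3), from world to camera coordinates, as OpenCV has them. Camera axes: x right, y down, z forward; pixel columns grow to the right and rows downward; lengths in m; the calibration is good to about 2 mm. A picture is of the moment at which its call begins. get_calibration takes no time and is no camera call.
- bot.hand_in(): hands the job in, once; it reports no verdict.
Trained networks look in the newest picture that a camera, given by its name, has taken for a name from the list of things; names that differ only in an ending like _2 or _b are one class to them, and where a whole thing is asked for, a point or a joint stands for the part that bears it (a point fixed in the world has none). Each returns a list of dicts, best first, with "p" (0 to 1); they miss things now and then, are a little off and sometimes report something else, mostly with a low value. They report only what shows in the picture. A call takes as long as a camera call. They do not tell look-alikes from the thing itself.
- bot.find_in(name, camera): "point" ([x, y, z] in m, in world coordinates, good to about 4 mm: the middle of the surface that is visible of it).
The state is a dict: "time_s": time; "joint_positions": joint angles; "qvel": joint speeds; "tau": joint torques, N m; "position": TCP position; "tcp_rot": TCP orientation; "force": force on the tool from outside, world axes, zero at the start; "moment": the same for the moment, N m; "opening": opening from 0.0 (shut) to 1.0 (fully open).
Only numpy, scipy, OpenCV 4.12 (cv2) and the standard library are available. Lean on these libraries where they do the work, as an engineer would, in place of code of your own. Each camera call takes 0.05 s, during which the arm holds its last target.

## Working session

There is one attempt and no reset: what is moved stays moved. The work goes in short steps, Python scripts to look and compute and a tool call to move; the robot and the scene stay as the last step left them, time stands still between calls to the robot, and variables do not carry over. Pictures are saved under pics/ and viewed, and the job is handed in when it is done.

Besides the shell and the picture viewer there is one more tool, called after ">>>" by a JSON object that holds its "op" and its "data". apply_moves: Moves the arm, as the interface text tells. Its arguments: {"type":"object","properties":{"motion":{"type":"string"}},"required":["motion"]}

```bash
mkdir -p pics; ls
python3 - <<'E'
from rig import bot
import cv2
s=bot.read_state(); print(s, bot.pinch_z)
for n in("scene","top"):
    im=bot.capture(n); cv2.imwrite(f"pics/{n}0.png",im[:,:,::-1]); print(n,bot.get_calibration(n))
print(bot.read_state()['time_s'])
E
```

```text
pics
{'time_s': 0.0, 'joint_positions': array([-7.46833033e+01,  3.02782123e+01,  8.21571686e+01, -9.85662688e-04,
        6.76874897e+01, -1.02258884e+01]), 'qvel': array([-0.0177274 , -0.01380662,  0.14171497,  0.06349048, -0.05329172,
        0.01965064]), 'tau': array([ 5.84028803e-04, -4.40039957e+01, -1.76591957e+01,  6.32832572e-02,
        5.82221069e-02, -1.64950793e-04]), 'position': array([ 0.26932814, -0.56318106,  0.22157536]), 'tcp_rot': array([[ 9.02262340e-01,  4.31187119e-01, -5.81826798e-04],
       [ 4.31187357e-01, -9.02260053e-01,  2.06411912e-03],
       [ 3.65062501e-04, -2.11325331e-03, -9.99997700e-01]]), 'force': array([ 0.1015236 ,  0.71944077, -0.57202963]), 'moment': array([-0.00963104,  0.04365558,  0.02709751]), 'opening': 0.9965093963703915} 0.0187
scene {'fx': 462.09324994751273, 'fy': 462.09324994751273, 'cx': 310.8007807136021, 'cy': 195.90258801094487, 'D': array([-0.02414676,  0.        ,  0.        ,  0.        ,  0.        ]), 'rvec': array([ 0.85795398, -2.14661417,  1.41672544]), 'tvec': array([0.31903247, 0.31530535, 0.71355167])}
top {'fx': 373.972744041597, 'fy': 373.972744041597, 'cx': 316.41369404596696, 'cy': 198.96607743252744, 'D': array([0.02685354, 0.        , 0.        , 0.        , 0.        ]), 'rvec': array([ 2.15344814, -2.11407656,  0.17779369]), 'tvec': array([-0.14386637,  0.55268964,  0.99708318])}
0.1
```

View pics/scene0.png

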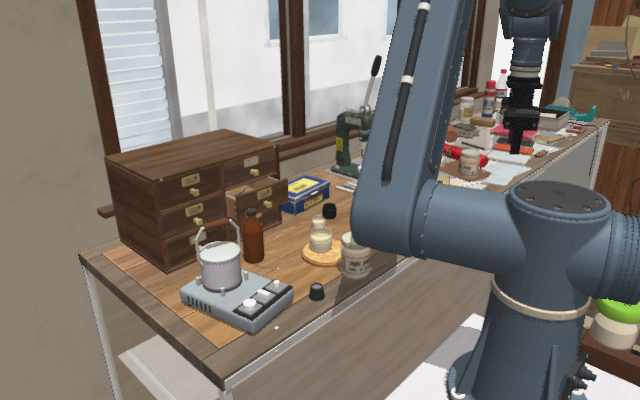

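View pics/top0.png

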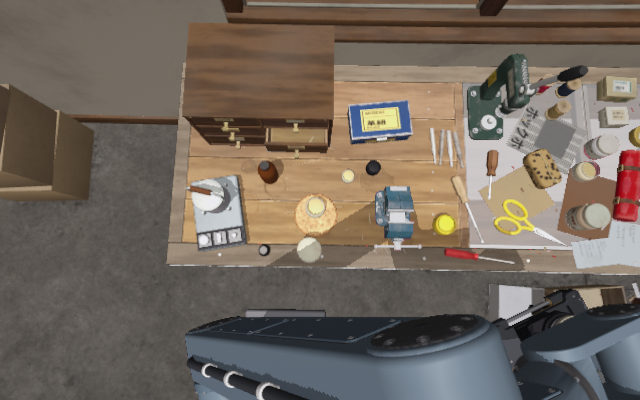

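Run:
```python
from rig import bot
import numpy as np
np.set_printoptions(precision=4,suppress=True)
for n in ["warmer","pot","pot_handle","hotplate","trivet","eyelet_jar","glue_bottle","wax_jar","loupe","key_small_top","key_bar_top","key_large_top","chest_front","vice_mid"]:
  for c in("top","scene"):
    try: print(n,c,[(np.round(d["point"],4).tolist(),round(d["p"],2)) for d in bot.find_in(n,c)])
    except Exception as e: print(n,c,e)
print(bot.read_state()['time_s'])
```

```text
warmer top [([0.4996, 0.1199, 0.041], 0.95)]
warmer scene [([0.4932, 0.1847, 0.0429], 0.73)]
pot top [([0.5417, 0.142, 0.118], 0.96)]
pot scene [([0.5331, 0.1649, 0.1122], 0.63)]
pot_handle top [([0.5466, 0.1373, 0.1189], 0.92)]
pot_handle scene [([0.5341, 0.1642, 0.1114], 0.67), ([0.4418, 0.1326, 0.0543], 0.22)]
hotplate top [([0.5518, 0.1385, 0.1175], 0.7), ([0.4994, 0.1239, 0.0401], 0.58)]
hotplate scene [([0.429, 0.1721, 0.0579], 0.18)]
trivet top [([0.5033, -0.1364, 0.0095], 0.79)]
trivet scene [([0.5032, -0.0986, 0.0131], 0.96), ([0.4424, 0.1331, 0.0543], 0.63)]
eyelet_jar top [([0.4882, -0.4859, 0.0296], 0.65), ([0.6554, -0.294, 0.0231], 0.62), ([0.6318, -0.2199, 0.0278], 0.61)]
eyelet_jar scene [([0.5239, -0.1169, 0.0458], 0.8), ([0.6452, -0.2861, 0.0285], 0.5), ([0.6313, -0.2144, 0.0295], 0.45), ([0.5321, 0.1667, 0.1108], 0.38)]
glue_bottle top [([0.6171, -0.0018, 0.0995], 0.79), ([0.5451, 0.1457, 0.1208], 0.18)]
glue_bottle scene [([0.6199, 0.0196, 0.0657], 0.83)]
wax_jar top [([0.4133, -0.114, 0.0927], 0.85), ([0.5003, 0.1158, 0.0377], 0.67)]
wax_jar scene [([0.3999, -0.09
[... 433 characters left out ...]
jar, glue_bottle, hotplate, key_bar, key_bar_top, key_large, key_large_top, key_small, key_small_top, loupe, pot, pot_handle, trivet, warmer, wax_jar
chest_front scene it knows: eyelet_jar, glue_bottle, hotplate, key_bar, key_bar_top, key_large, key_large_top, key_small, key_small_top, loupe, pot, pot_handle, trivet, warmer, wax_jar
vice_mid top it knows: eyelet_jar, glue_bottle, hotplate, key_bar, key_bar_top, key_large, key_large_top, key_small, key_small_top, loupe, pot, pot_handle, trivet, warmer, wax_jar
vice_mid scene it knows: eyelet_jar, glue_bottle, hotplate, key_bar, key_bar_top, key_large, key_large_top, key_small, key_small_top, loupe, pot, pot_handle, trivet, warmer, wax_jar
1.3
```

The overview shows the warmer at top-image (215,213) with the pot at (210,195), the trivet and jar at (316,212), the wax jar in front at (308,250), the bottle at (268,172), the loupe at (264,250) and the vice at (395,212). I'll zoom in next.

```bash
cat > h.py <<'E'
import numpy as np, cv2
from rig import bot
np.set_printoptions(precision=4,suppress=True)
def cal(n):
    c=bot.get_calibration(n); K=np.array([[c['fx'],0,c['cx']],[0,c['fy'],c['cy']],[0,0,1]]); R=cv2.Rodrigues(c['rvec'])[0]; return K,c['D'],R,c['tvec'],c['rvec']
def ray(n,px):
    K,D,R,t,_=cal(n); u=cv2.undistortPoints(np.array([[px]],float),K,D)[0,0]; d=R.T@np.array([u[0],u[1],1]); return -R.T@t,d
def onz(n,px,z):
    o,d=ray(n,px); return o+d*(z-o[2])/d[2]
def proj(n,p):
    K,D,R,t,rv=cal(n); return cv2.projectPoints(np.array(p,float).reshape(-1,3),rv,t,K,D)[0][:,0]
def crop(im,x0,y0,x1,y1,s,fn):
    c=im[y0:y1,x0:x1]; cv2.imwrite(fn,cv2.resize(c,None,fx=s,fy=s,interpolation=cv2.INTER_CUBIC))
E
python3 - <<'E'
import cv2
from h import crop
t=cv2.imread('pics/top0.png'); s=cv2.imread('pics/scene0.png')
crop(t,180,160,260,260,6,'pics/t_w.png'); crop(t,250,140,410,260,5,'pics/t_t.png')
crop(s,170,210,300,335,4.6,'pics/s_w.png'); crop(s,270,170,400,290,5,'pics/s_t.png')
E
```

```text
(no output)
```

View pics/t_w.png

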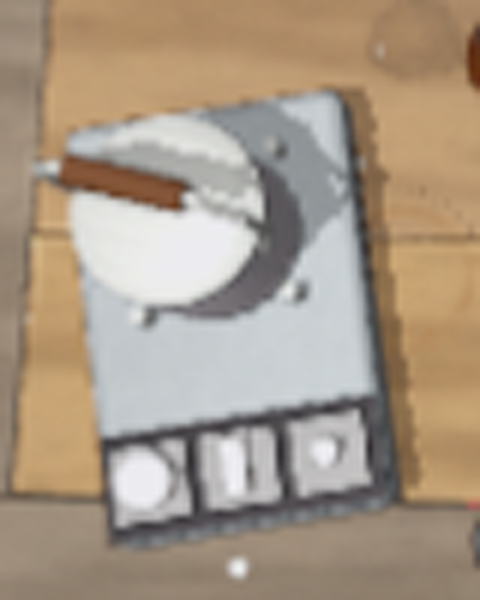

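View pics/t_t.png

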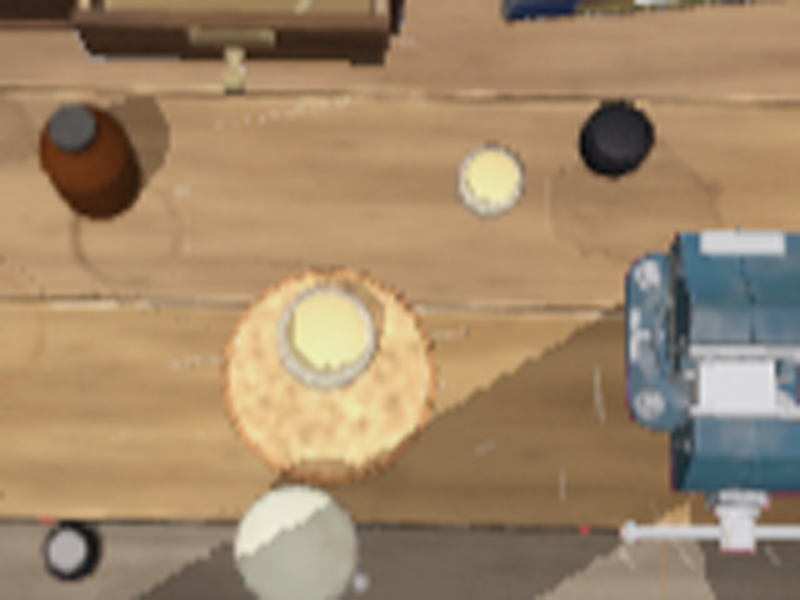

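View pics/s_w.png

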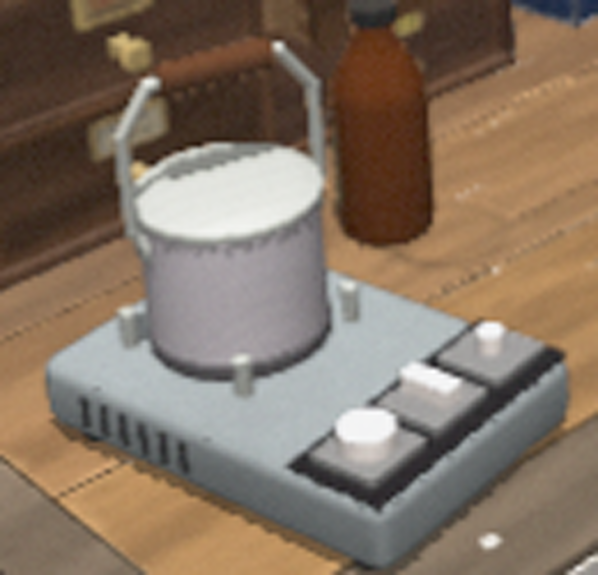

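View pics/s_t.png

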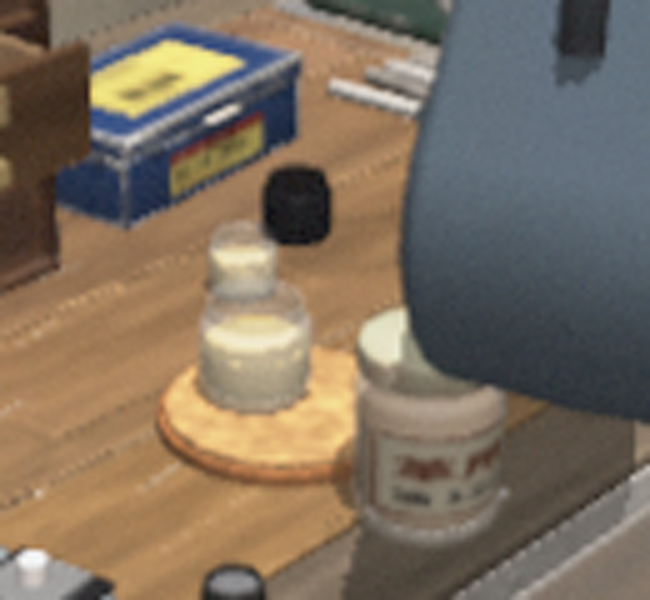

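```bash
cat > m.py <<'E'
from h import *
def tw(u,v): return (180+(u+.5)/6-.5,160+(v+.5)/6-.5)
def tt(u,v): return (250+(u+.5)/5-.5,140+(v+.5)/5-.5)
def sw(u,v): return (170+(u+.5)/4.6-.5,210+(v+.5)/4.6-.5)
def st(u,v): return (270+(u+.5)/5-.5,170+(v+.5)/5-.5)
if __name__=='__main__':
    for n,a,b,z in [('large',(143,480),(367,424),.057),('bar',(237,466),(430,378),.057),('small',(325,449),(490,328),.057),('handle',(123,182),(216,62),.173),('end1',(62,168),(155,76),.173),('end2',(185,195),(278,48),.173)]:
        print(n,onz('top',tw(*a),z),onz('scene',sw(*b),z))
    for n,a,z in [('jar',(328,337),.062),('jarL',(279,337),.062),('jarR',(377,337),.062),('triv',(329,374),.012),('trivL',(222,374),.012),('trivR',(437,374),.012),('trivT',(329,267),.012),('trivB',(329,482),.012),('wax',(296,548),.09),('bottle',(72,128),.13),('loupe',(71,549),.027),('cream',(491,179),.03),('black',(617,138),.04),('vice left',(628,340),.0),('drawer knob',(235,90),.1),('screwL',(628,532),.06)]:
        print(n,onz('top',tt(*a),z))
    print('lid', onz('top',tw(167,212),.12),onz('top',tw(70,212),.12),onz('top',tw(264,212),.12))
    print('jar scene top',onz('scene',st(258,310),.062), 'triv',onz('scene',st(258,405),.012))
    print('corners',[onz('top',tw(*a),.04) for a in [(108,530),(393,490),(345,90),(75,130)]])
E
python3 m.py
```

```text
large [0.4365 0.1697 0.057 ] [0.4378 0.1705 0.057 ]
bar [0.4434 0.1279 0.057 ] [0.4438 0.1319 0.057 ]
small [0.4518 0.0888 0.057 ] [0.4535 0.0894 0.057 ]
handle [0.5511 0.1514 0.173 ] [0.5563 0.1476 0.173 ]
end1 [0.5564 0.1766 0.173 ] [0.5643 0.1731 0.173 ]
end2 [0.5462 0.1258 0.173 ] [0.5478 0.1212 0.173 ]
jar [ 0.5302 -0.1308  0.062 ]
jarL [ 0.5297 -0.1039  0.062 ]
jarR [ 0.5307 -0.1576  0.062 ]
triv [ 0.5162 -0.1315  0.012 ]
trivL [ 0.5151 -0.0702  0.012 ]
trivR [ 0.5173 -0.1933  0.012 ]
trivT [ 0.5785 -0.1303  0.012 ]
trivB [ 0.4545 -0.1326  0.012 ]
wax [ 0.4145 -0.1163  0.09  ]
bottle [0.6277 0.0041 0.13  ]
loupe [0.4138 0.0098 0.027 ]
cream [ 0.6281 -0.2222  0.03  ]
black [ 0.651 -0.293  0.04 ]
vice left [ 0.5408 -0.3046  0.    ]
drawer knob [ 0.6582 -0.0783  0.1   ]
screwL [ 0.4274 -0.2943  0.06  ]
lid [0.5482 0.1485 0.12  ] [0.5475 0.1901 0.12  ] [0.549  0.1068 0.12  ]
jar scene top [ 0.5271 -0.1223  0.062 ] triv [ 0.5247 -0.1193  0.012 ]
corners [array([0.4144, 0.1891, 0.04  ]), array([0.4347, 0.0604, 0.04  ]), array([0.6222, 0.0925, 0.04  ]), array([0.6005, 0.2179, 0.04  ])]
```

```bash
cat > go.py <<'E'
# usage: step(cur(x,y,z,psi), tgt) -> tool-frame shift, turn
import numpy as np
def step(c,t):
    a=np.radians(c[3]); d=np.array(t[:3])-np.array(c[:3])
    X=np.array([np.cos(a),np.sin(a)]);Y=np.array([np.sin(a),-np.cos(a)])
    return np.round([d[:2]@X,d[:2]@Y,-d[2],c[3]-t[3]],4)
def state():
    from rig import bot
    s=bot.read_state(); R=s['tcp_rot']; print(s['time_s'],np.round(s['position'],4),'psi',round(np.degrees(np.arctan2(R[1,0],R[0,0])),2),'zax',np.round(R[:,2],3),'F',np.round(s['force'],2),'open',round(s['opening'],3),np.round(s['joint_positions'],1))
E
python3 - <<'E'
from go import *
from h import *
from m import *
print(step((.27,-.564,.223,25.54),(.452,.0897,.12,10.8)))
print('chest front top edge', onz('top',(190,118),.235),onz('top',(334,122),.235),'drawer front',onz('top',(270,150),.12),onz('top',(328,150),.12), 'knob',onz('top',(297,158),.11),onz('top',(232,142),.1))
E
```

```text
[ 0.4461 -0.5114  0.103  14.74  ]
chest front top edge [0.7112 0.1669 0.235 ] [ 0.7082 -0.1722  0.235 ] drawer front [ 0.6719 -0.0086  0.12  ] [ 0.6748 -0.1621  0.12  ] knob [ 0.6543 -0.08    0.11  ] [0.6984 0.0977 0.1   ]
```

>>> {"op": "apply_moves", "data": {"motion": "0.037 -0.0425 0 0 0 1 0; 0.074 -0.085 0 0 0 2 0; 0.111 -0.1275 0 0 0 4 0; 0.148 -0.17 0 0 0 6 0; 0.185 -0.2125 0 0 0 8 0; 0.222 -0.255 0 0 0 10 0; 0.259 -0.2975 0 0 0 12 0; 0.296 -0.34 0 0 0 14.7 0"}}

```text
time_s: 2.3
position: [0.3905, -0.128, 0.2229]
tcp_rot: [[0.983, 0.186, 0.001], [0.186, -0.983, -0.001], [0.001, 0.001, -1.0]]
force: [1.3, -0.6, -0.5]
opening: 0.172
```

Run:
```python
from go import *
c=(.3905,-.1296,.223,10.84)
print(step(c,(.452,.0897,.075,10.84)))
```

```text
[ 0.1016 -0.2038  0.148   0.    ]
```

>>> {"op": "apply_moves", "data": {"motion": "0.0254 -0.051 0 0 0 0 0; 0.0508 -0.1019 0.01 0 0 0 0; 0.0762 -0.1529 0.04 0 0 0 0; 0.1016 -0.2038 0.07 0 0 0 0; 0.1016 -0.2038 0.11 0 0 0 0; 0.1016 -0.2038 0.148 0 0 0 0; 0.1016 -0.2038 0.148 0 0 0 0; 0.1016 -0.2038 0.148 0 0 0 0"}}

```text
time_s: 3.3
position: [0.4523, 0.0896, 0.0754]
tcp_rot: [[0.982, 0.188, 0.002], [0.188, -0.982, -0.0], [0.002, 0.0, -1.0]]
force: [0.7, -0.1, 0.4]
opening: 0.006
```

Run:
```python
from go import *; state()
from h import *
im=bot.capture('scene')[:,:,::-1]; crop(im,170,170,320,335,3.5,'pics/s1.png')
im=bot.capture('top')[:,:,::-1]; crop(im,180,150,290,270,5,'pics/t1.png')
```

```text
3.3 [0.4523 0.0896 0.0754] psi 10.82 zax [ 0.002 -0.    -1.   ] F [ 0.71 -0.13  0.38] open 0.006 [ -2.7  32.8 112.6   0.   34.5  76.5]
```

View pics/s1.png

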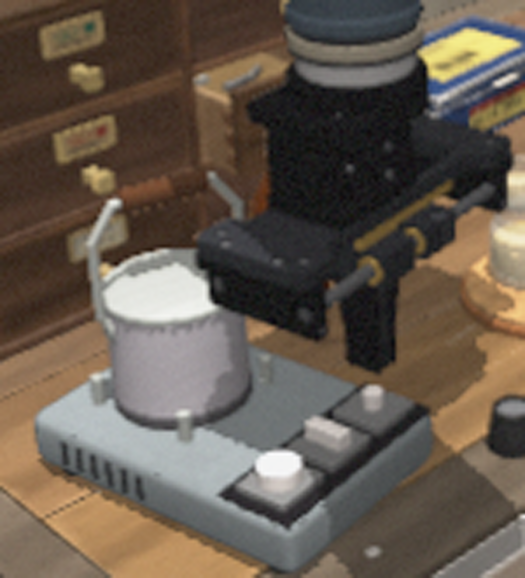

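View pics/t1.png

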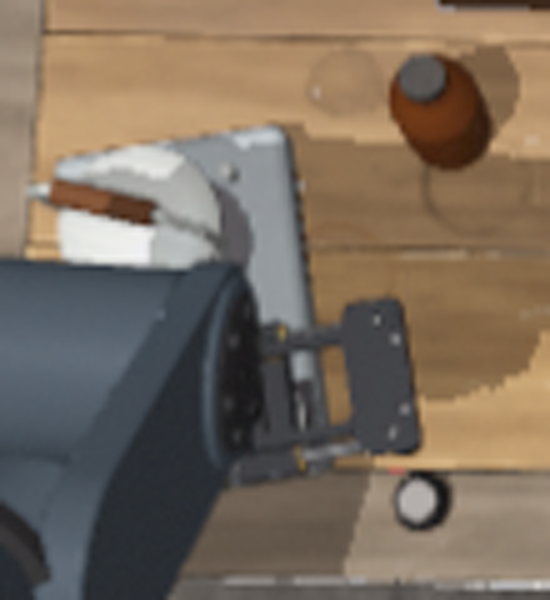

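The tip hangs 18 mm above the small key (scene crop tip (370,365), key (372,398)). It lines up, so I'll press.

>>> {"op": "apply_moves", "data": {"motion": "0 0 0.01 0 0 0 0; 0 0 0.016 0 0 0 0; 0 0 0.019 0 0 0 0; 0 0 0.022 0 0 0 0; 0 0 0.024 0 0 0 0; 0 0 0.0255 0 0 0 0; 0 0 0.0255 0 0 0 0; 0 0 0.0255 0 0 0 0"}}

```text
time_s: 4.4
position: [0.4514, 0.0897, 0.0508]
tcp_rot: [[0.982, 0.188, 0.001], [0.188, -0.982, -0.0], [0.001, 0.001, -1.0]]
force: [-3.9, -1.1, 19.4]
opening: 0.003
```

>>> {"op": "apply_moves", "data": {"motion": "0 0 -0.015 0 0 0 0; 0 0 -0.025 0 0 0 0; 0 -0.02 -0.025 0 0 0 0; 0 -0.041 -0.025 0 0 0 0; 0 -0.041 -0.022 0 0 0 0; 0 -0.041 -0.012 0 0 0 0; 0 -0.041 -0.005 0 0 0 0; 0 -0.041 -0.002 0 0 0 0"}}

```text
time_s: 5.4
position: [0.4439, 0.1296, 0.0508]
tcp_rot: [[0.982, 0.187, -0.0], [0.187, -0.982, 0.0], [-0.0, -0.0, -1.0]]
force: [-2.0, -0.2, 22.6]
opening: 0.005
```

>>> {"op": "apply_moves", "data": {"motion": "0 0 0.001 0 0 0 0; 0 0 0.002 0 0 0 0; 0 0 0.002 0 0 0 0; 0 0 0.002 0 0 0 0; 0 0 0.002 0 0 0 0; 0 0 -0.01 0 0 0 0; 0 0 -0.02 0 0 0 0; 0 0 -0.03 0 0 0 0"}}

```text
time_s: 6.4
position: [0.4435, 0.1299, 0.0813]
tcp_rot: [[0.982, 0.188, -0.001], [0.188, -0.982, -0.0], [-0.001, -0.0, -1.0]]
force: [-0.8, -0.4, -0.1]
opening: 0.006
```

Run:
```python
from h import *
a=np.linspace(0,2*np.pi,60)
def circ(c,r,z): return np.c_[c[0]+r*np.cos(a),c[1]+r*np.sin(a),np.full(60,z)]
for n in('top','scene'):
    im=cv2.imread(f'pics/{n}0.png'); s=5; x0,y0,x1,y1=(250,140,410,260) if n=='top' else (270,170,400,290)
    c=cv2.resize(im[y0:y1,x0:x1],None,fx=s,fy=s,interpolation=cv2.INTER_CUBIC)
    for (cc,r,z,col) in [((.530,-.131),.028,.062,(0,0,255)),((.530,-.131),.028,.012,(0,0,255)),((.516,-.1315),.062,.012,(255,0,0)),((.4145,-.1163),.034,.09,(0,255,0)),((.4145,-.1163),.034,.0,(0,255,0))]:
        p=(proj(n,circ(cc,r,z))-[x0,y0]+.5)*s-.5
        cv2.polylines(c,[p.astype(int)],True,col,1)
    cv2.imwrite(f'pics/ov_{n}.png',c)
from go import *
print(step((.4443,.130,.0815,10.84),(.529,-.130,.16,0)))
```

```text
[ 0.0343  0.2713 -0.0785 10.84  ]
```

View pics/ov_scene.png

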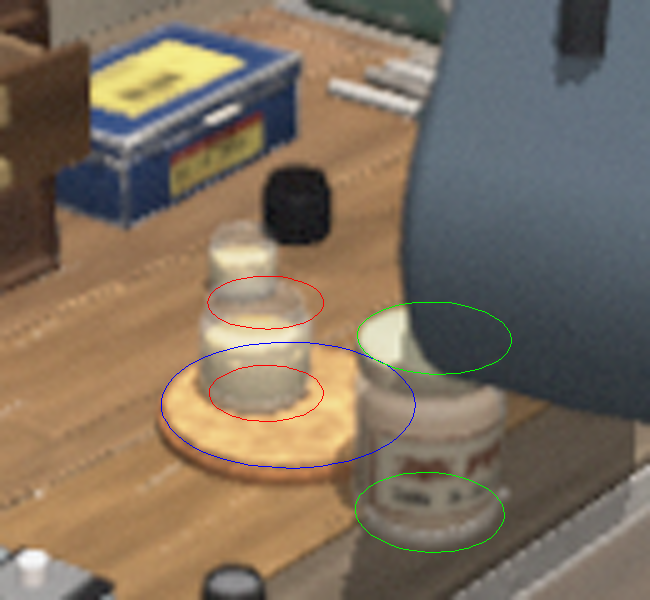

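View pics/ov_top.png

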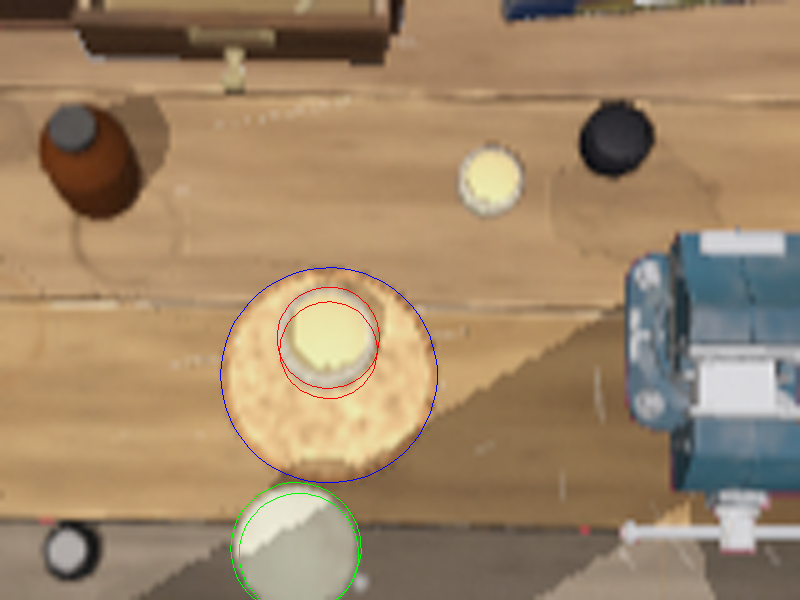

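Run:
```python
from h import *
for n,p,d in [('triv',(.516,-.1315,.012),(-5,8)),('jar',(.53,-.131,.062),(-10,6))]:
    q=proj('scene',[p])[0]+np.array(d)/5
    print(n,onz('scene',q,p[2]))
from go import *
print(step((.4443,.130,.0815,10.84),(.527,-.128,.16,0)))
```

```text
triv [ 0.5125 -0.1241  0.012 ]
jar [ 0.5292 -0.1231  0.062 ]
[ 0.0327  0.2689 -0.0785 10.84  ]
```

>>> {"op": "apply_moves", "data": {"motion": "0 0.02 -0.04 0 0 0 0; 0.003 0.06 -0.0785 0 0 1 0.02; 0.01 0.11 -0.0785 0 0 3 0.04; 0.018 0.16 -0.0785 0 0 5 0.08; 0.026 0.21 -0.0785 0 0 7 0.084; 0.0354 0.25 -0.0785 0 0 9 0.084; 0.0354 0.2684 -0.0785 0 0 10.84 0.084; 0.0354 0.2684 -0.0785 0 0 10.84 0.084"}}

```text
time_s: 7.4
position: [0.5284, -0.1272, 0.1593]
tcp_rot: [[1.0, -0.002, -0.001], [-0.002, -1.0, 0.001], [-0.001, -0.001, -1.0]]
force: [0.0, 0.8, 0.2]
opening: 0.715
```

Run:
```python
from go import *; state()
from h import *
im=bot.capture('scene')[:,:,::-1]; crop(im,170,130,400,335,3,'pics/s2.png')
im=bot.capture('top')[:,:,::-1]; crop(im,180,150,340,270,4.8,'pics/t2.png')
```

```text
7.4 [ 0.5284 -0.1272  0.1593] psi -0.09 zax [-0.001  0.001 -1.   ] F [0.04 0.75 0.18] open 0.715 [-25.3  28.9  97.4   0.   53.7  64.8]
```

View pics/s2.png

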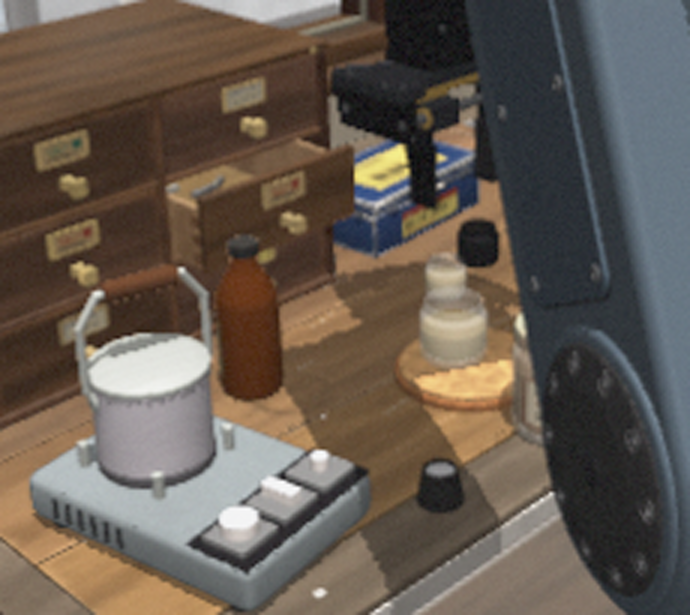

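View pics/t2.png

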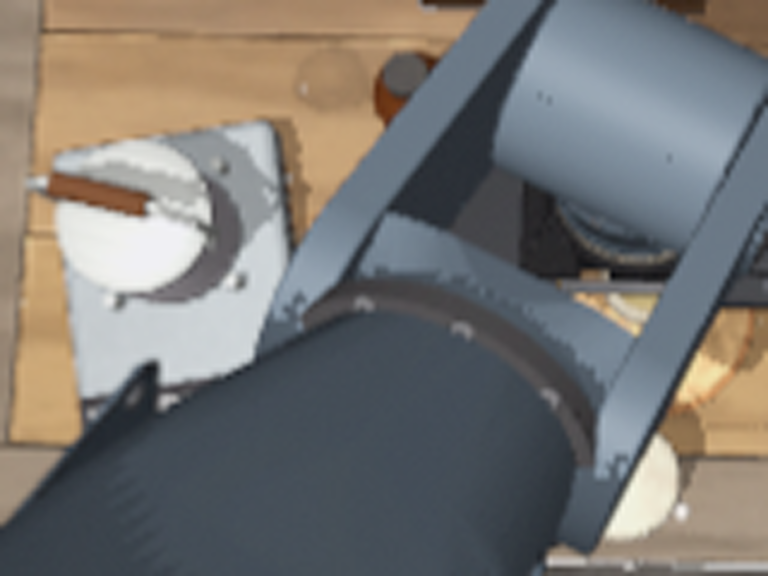

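>>> {"op": "apply_moves", "data": {"motion": "0 0 0.01 0 0 0 0.084; 0 0 0.03 0 0 0 0.084; 0 0 0.06 0 0 0 0.084; 0 0 0.085 0 0 0 0.084; 0 0 0.11 0 0 0 0.084; 0 0 0.13 0 0 0 0.084; 0 0 0.138 0 0 0 0.084; 0 0 0.138 0 0 0 0.084"}}

```text
time_s: 8.5
position: [0.5285, -0.126, 0.0211]
tcp_rot: [[1.0, 0.001, -0.001], [0.001, -1.0, 0.001], [-0.001, -0.001, -1.0]]
force: [0.1, -0.4, 0.6]
opening: 0.966
```

>>> {"op": "apply_moves", "data": {"motion": "0 0 0 0 0 0 0.07; 0 0 0 0 0 0 0.06; 0 0 0 0 0 0 0.052; 0 0 0 0 0 0 0.045; 0 0 0 0 0 0 0.045; 0 0 0 0 0 0 0.045; 0 0 0 0 0 0 0.045; 0 0 0 0 0 0 0.045"}}

```text
time_s: 9.5
position: [0.5293, -0.1272, 0.022]
tcp_rot: [[1.0, 0.0, 0.001], [0.0, -1.0, -0.001], [0.001, 0.001, -1.0]]
force: [-1.0, -0.9, 5.5]
opening: 0.636
```

Run:
```python
from go import *; state()
from h import *
im=bot.capture('scene')[:,:,::-1]; crop(im,250,150,400,300,4,'pics/s3.png')
im=bot.capture('top')[:,:,::-1]; crop(im,250,140,410,260,5,'pics/t3.png')
print(step((.5295,-.127,.022,0),(.51,-.005,.022,0)))
```

```text
9.5 [ 0.5293 -0.1272  0.022 ] psi 0.01 zax [ 0.001 -0.001 -1.   ] F [-1.03 -0.93  5.52] open 0.636 [-25.3  42.  101.8  -0.   36.1  64.7]
[-0.0195 -0.122  -0.      0.    ]
```

View pics/s3.png

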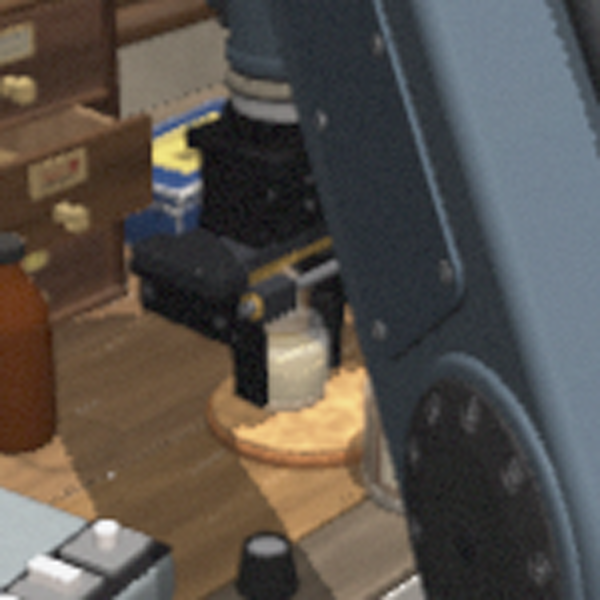

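View pics/t3.png

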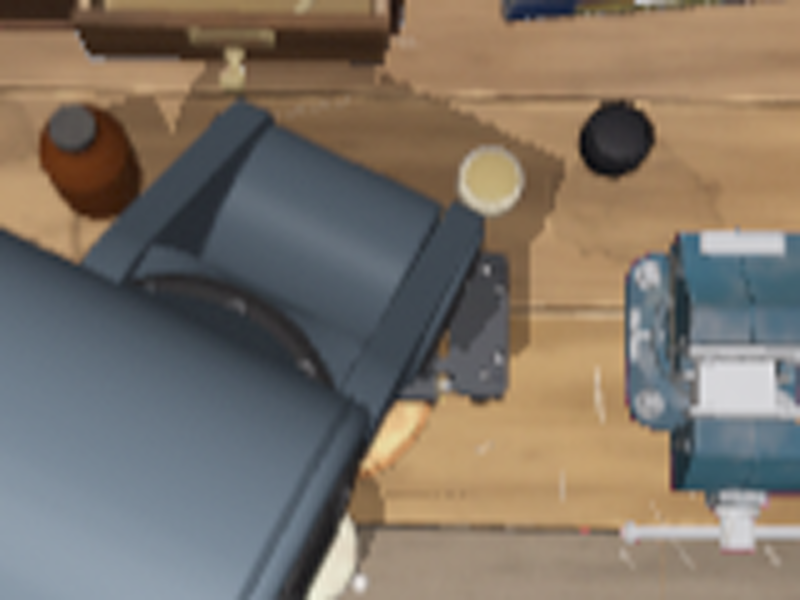

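>>> {"op": "apply_moves", "data": {"motion": "0 0 -0.012 0 0 0 0.045; 0 0 -0.03 0 0 0 0.045; 0 0 -0.045 0 0 0 0.045; -0.003 -0.025 -0.05 0 0 0 0.045; -0.008 -0.055 -0.05 0 0 0 0.045; -0.015 -0.09 -0.05 0 0 0 0.045; -0.0195 -0.11 -0.05 0 0 0 0.045; -0.0195 -0.117 -0.05 0 0 0 0.045"}}

```text
time_s: 10.6
position: [0.509, -0.0089, 0.0717]
tcp_rot: [[1.0, 0.002, -0.001], [0.002, -1.0, -0.0], [-0.001, 0.0, -1.0]]
force: [0.6, -0.3, -2.0]
opening: 0.634
```

>>> {"op": "apply_moves", "data": {"motion": "0 0 0.01 0 0 0 0.045; 0 0 0.025 0 0 0 0.045; 0 0 0.04 0 0 0 0.045; 0 0 0.05 0 0 0 0.045; 0 0 0.056 0 0 0 0.045; 0 0 0.059 0 0 0 0.045; 0 0 0.0605 0 0 0 0.045; 0 0 0.0605 0 0 0 0.045"}}

```text
time_s: 11.6
position: [0.5097, -0.0099, 0.0113]
tcp_rot: [[1.0, 0.0, 0.001], [0.0, -1.0, -0.0], [0.001, 0.0, -1.0]]
force: [0.8, -1.1, -2.5]
opening: 0.639
```

Run:
```python
from go import *; state()
from h import *
im=bot.capture('scene')[:,:,::-1]; crop(im,170,150,400,320,3.4,'pics/s4.png')
```

```text
11.6 [ 0.5097 -0.0099  0.0113] psi 0.01 zax [ 0.001 -0.    -1.   ] F [ 0.76 -1.07 -2.5 ] open 0.639 [-13.7  42.  107.    0.   31.   76.3]
```

View pics/s4.png

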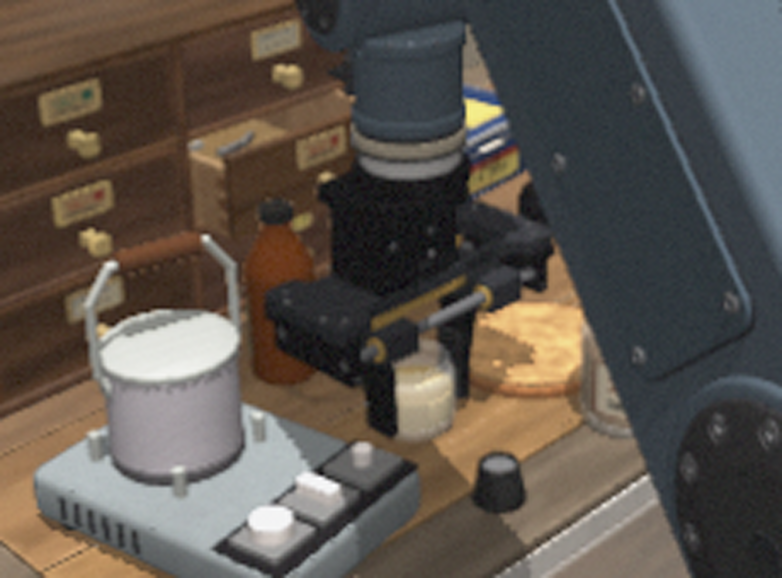

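Jar held upright over bare counter (crop (425,400)), clear of loupe and warmer, and not yet touching. I'll lower it slowly.

>>> {"op": "apply_moves", "data": {"motion": "0 0 0.0005 0 0 0 0.045; 0 0 0.001 0 0 0 0.045; 0 0 0.0015 0 0 0 0.045; 0 0 0.0015 0 0 0 0.045; 0 0 0.002 0 0 0 0.045; 0 0 0.002 0 0 0 0.045; 0 0 0.002 0 0 0 0.045; 0 0 0.002 0 0 0 0.045"}}

```text
time_s: 12.65
position: [0.5096, -0.0099, 0.01]
tcp_rot: [[1.0, 0.0, 0.001], [0.0, -1.0, -0.0], [0.001, 0.0, -1.0]]
force: [-1.9, 0.2, 9.5]
opening: 0.635
```

>>> {"op": "apply_moves", "data": {"motion": "0 0 0 0 0 0 0.057; 0 0 0 0 0 0 0.062; 0 0 0 0 0 0 0.07; 0 0 0 0 0 0 0.074; 0 0 0 0 0 0 0.074; 0 0 -0.01 0 0 0 0.074; 0 0 -0.03 0 0 0 0.074; 0 0 -0.06 0 0 0 0.074"}}

```text
time_s: 13.65
position: [0.5089, -0.0098, 0.0696]
tcp_rot: [[1.0, 0.0, -0.002], [0.0, -1.0, 0.0], [-0.002, -0.0, -1.0]]
force: [0.3, -0.5, 0.3]
opening: 0.846
```

Run:
```python
from go import *; state()
from h import *
im=bot.capture('scene')[:,:,::-1]; crop(im,170,150,400,320,3.4,'pics/s5.png')
c=(.51,-.010,.0695,0)
print(step(c,(.5525,.150,.255,75)))
print(step(c,(.5525,.150,.255,0)))
```

```text
13.65 [ 0.5089 -0.0098  0.0696] psi 0.0 zax [-0.002  0.    -1.   ] F [ 0.26 -0.48  0.35] open 0.846 [-13.7  35.6 105.8   0.   38.7  76.3]
[  0.0425  -0.16    -0.1855 -75.    ]
[ 0.0425 -0.16   -0.1855  0.    ]
```

View pics/s5.png

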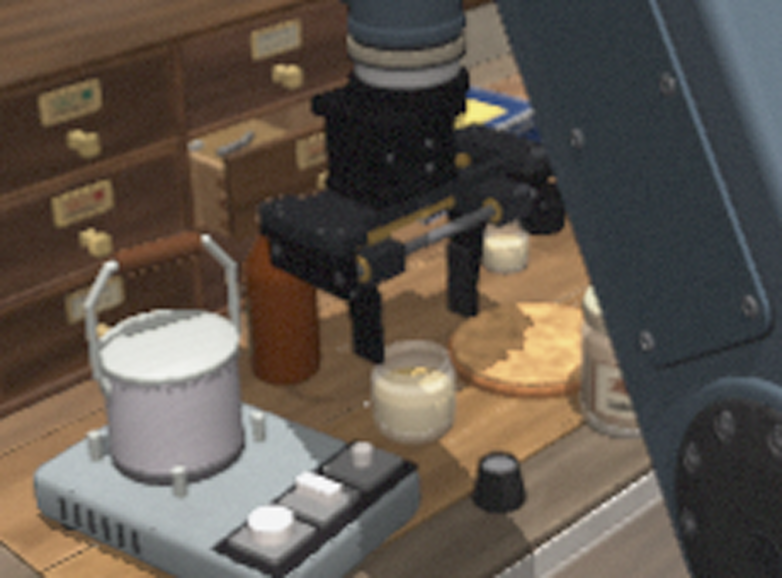

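Jar stands upright on the counter (crop (413,390)), and trivet is empty. Next, going above the pot handle.

>>> {"op": "apply_moves", "data": {"motion": "0 0 -0.05 0 0 0 0.074; 0 0 -0.105 0 0 -9.5 0.074; 0 0 -0.155 0 0 -19 0.074; 0.005 -0.03 -0.1855 0 0 -29 0.074; 0.015 -0.07 -0.1855 0 0 -39 0.074; 0.03 -0.11 -0.1855 0 0 -49 0.074; 0.04 -0.15 -0.1855 0 0 -59 0.06; 0.0425 -0.16 -0.1855 0 0 -69 0.06"}}

```text
time_s: 14.7
position: [0.5519, 0.1525, 0.2549]
tcp_rot: [[0.35, 0.937, 0.001], [0.937, -0.35, 0.001], [0.001, 0.0, -1.0]]
force: [0.6, -0.8, 0.1]
opening: 0.727
```

>>> {"op": "apply_moves", "data": {"motion": "0 0 0 0 0 -8 0.06; 0 0 0 0 0 -8 0.06; 0 0 0 0 0 -8 0.06; 0 0 0.01 0 0 -8 0.06; 0 0 0.02 0 0 -8 0.06; 0 0 0.03 0 0 -8 0.06; 0 0 0.04 0 0 -8 0.06; 0 0 0.04 0 0 -8 0.06"}}

```text
time_s: 15.7
position: [0.5512, 0.15, 0.2133]
tcp_rot: [[0.225, 0.974, -0.003], [0.974, -0.225, -0.0], [-0.001, -0.003, -1.0]]
force: [-0.0, -0.3, 1.0]
opening: 0.689
```

Run:
```python
from go import *; state()
from h import *
im=bot.capture('scene')[:,:,::-1]; crop(im,150,110,310,300,3.1,'pics/s6.png')
im=bot.capture('top')[:,:,::-1]; crop(im,180,140,350,260,4.6,'pics/t6.png')
print(proj('scene',[(.5525,.15,.215),(.5525,.15,.173)])*1)
```

```text
15.7 [0.5512 0.15   0.2133] psi 77.0 zax [-0.003 -0.    -1.   ] F [-0.04 -0.28  0.97] open 0.689 [ 4.  26.8 90.4  0.  63.  17. ]
[[214.6362 204.4768]
 [216.6842 224.0732]]
```

View pics/s6.png

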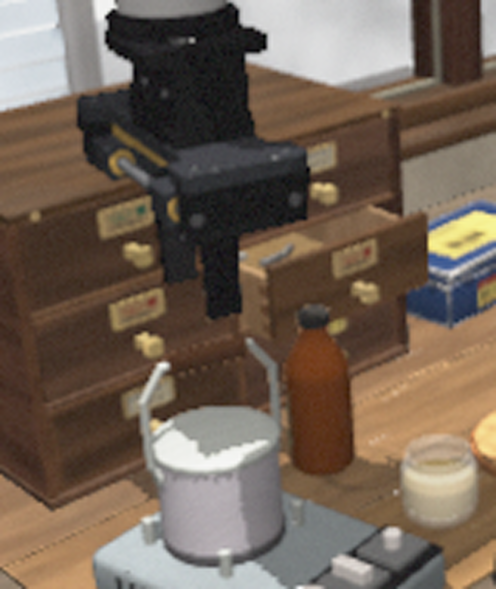

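View pics/t6.png

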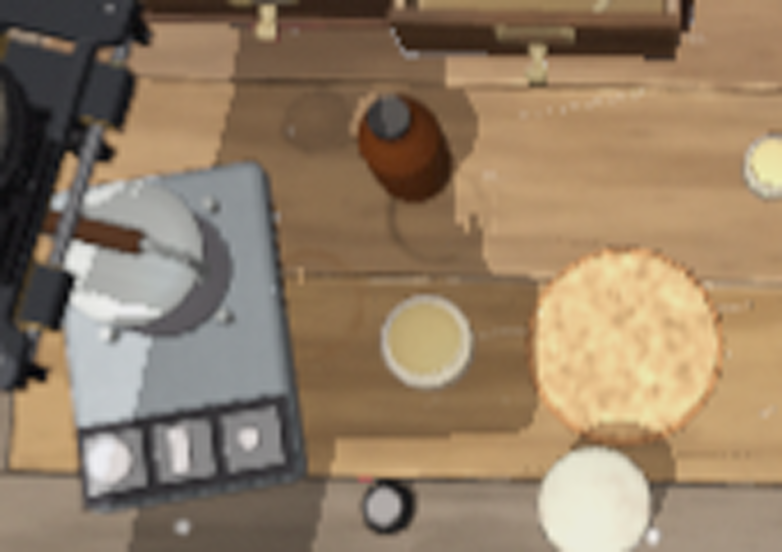

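Fingers straddle the handle bar with the midpoint aligned (scene (215,206) above bar centre (217,224)). I'll descend and close.

>>> {"op": "apply_moves", "data": {"motion": "0 0 0.01 0 0 0 0.06; 0 0 0.025 0 0 0 0.06; 0 0 0.04 0 0 0 0.06; 0 0 0.052 0 0 0 0.06; 0 0 0.06 0 0 0 0.05; 0 0 0.06 0 0 0 0.04; 0 0 0.06 0 0 0 0.03; 0 0 0.06 0 0 0 0.025"}}

```text
time_s: 16.8
position: [0.5524, 0.1501, 0.1551]
tcp_rot: [[0.225, 0.974, 0.001], [0.974, -0.225, 0.0], [0.0, 0.001, -1.0]]
force: [-0.1, 0.0, -0.3]
opening: 0.336
```

>>> {"op": "apply_moves", "data": {"motion": "0 0 0 0 0 0 0.02; 0 0 0 0 0 0 0.015; 0 0 0 0 0 0 0.01; 0 0 0 0 0 0 0.005; 0 0 0 0 0 0 0.005; 0 0 0 0 0 0 0.005; 0 0 0 0 0 0 0.005; 0 0 0 0 0 0 0.005"}}

```text
time_s: 17.8
position: [0.5519, 0.1502, 0.1547]
tcp_rot: [[0.225, 0.974, -0.0], [0.974, -0.225, 0.0], [0.0, -0.0, -1.0]]
force: [-1.9, 1.5, 3.2]
opening: 0.16
```

Run:
```python
from go import *; state()
from h import *
im=bot.capture('scene')[:,:,::-1]; crop(im,150,110,310,300,3.1,'pics/s7.png')
```

```text
17.8 [0.5519 0.1502 0.1547] psi 77.0 zax [-0.  0. -1.] F [-1.93  1.49  3.23] open 0.16 [ 4.  31.2 93.6  0.  55.2 17. ]
```

View pics/s7.png

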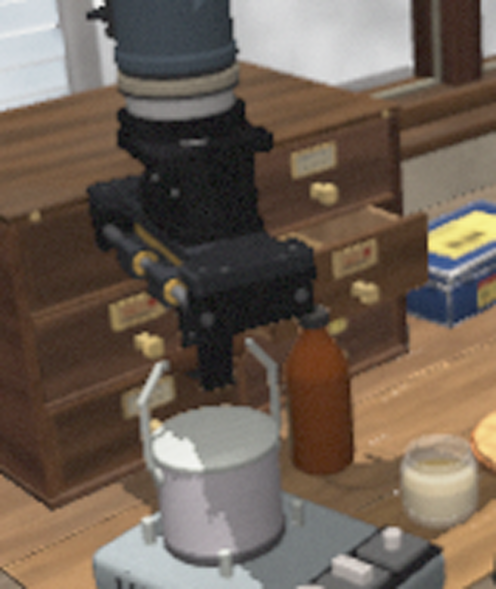

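Grip closed on the bar at 14 mm and pot upright. Lifting.

>>> {"op": "apply_moves", "data": {"motion": "0 0 -0.003 0 0 0 0.005; 0 0 -0.008 0 0 0 0.005; 0 0 -0.016 0 0 0 0.005; 0 0 -0.028 0 0 0 0.005; 0 0 -0.042 0 0 0 0.005; 0 0 -0.058 0 0 0 0.005; 0 0 -0.075 0 0 0 0.005; 0 0 -0.085 0 0 0 0.005"}}

```text
time_s: 18.85
position: [0.5526, 0.1502, 0.2414]
tcp_rot: [[0.225, 0.974, 0.003], [0.974, -0.225, 0.0], [0.001, 0.002, -1.0]]
force: [-0.7, -0.4, -3.2]
opening: 0.162
```

Run:
```python
from go import *; state()
from h import *
im=bot.capture('scene')[:,:,::-1]; crop(im,150,90,310,300,2.8,'pics/s8.png')
print(step((.5525,.150,.240,77),(.5145,-.128,.240,77)))
```

```text
18.85 [0.5526 0.1502 0.2414] psi 77.0 zax [ 0.003  0.    -1.   ] F [-0.67 -0.44 -3.22] open 0.162 [ 4.  24.9 88.6  0.  66.4 17. ]
[-0.2794  0.0255 -0.      0.    ]
```

View pics/s8.png

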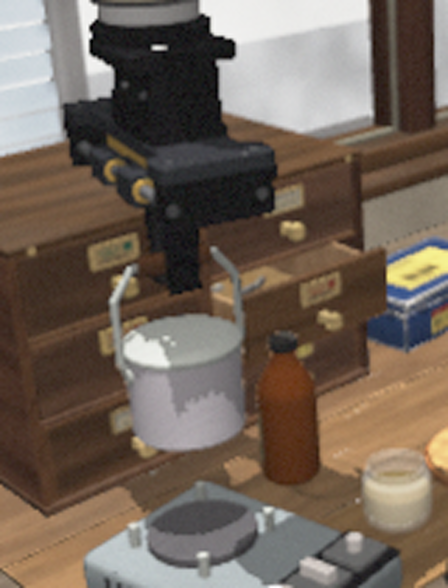

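>>> {"op": "apply_moves", "data": {"motion": "-0.008 0.001 0 0 0 0 0.005; -0.022 0.002 0 0 0 0 0.005; -0.042 0.004 0 0 0 0 0.005; -0.064 0.006 0 0 0 0 0.005; -0.089 0.008 0 0 0 0 0.005; -0.117 0.011 0 0 0 0 0.005; -0.145 0.013 0 0 0 0 0.005; -0.173 0.016 0 0 0 0 0.005"}}

```text
time_s: 19.9
position: [0.5277, -0.0242, 0.2391]
tcp_rot: [[0.226, 0.974, -0.001], [0.974, -0.226, -0.0], [-0.0, -0.001, -1.0]]
force: [0.1, 0.3, -3.3]
opening: 0.162
```

>>> {"op": "apply_moves", "data": {"motion": "-0.026 0.002 0 0 0 0 0.005; -0.049 0.004 0 0 0 0 0.005; -0.069 0.006 0 0 0 0 0.005; -0.086 0.008 0 0 0 0 0.005; -0.097 0.009 0 0 0 0 0.005; -0.104 0.0095 0 0 0 0 0.005; -0.1064 0.0095 0 0 0 0 0.005; -0.1064 0.0095 0 0 0 0 0.005"}}

```text
time_s: 20.9
position: [0.5139, -0.1275, 0.2395]
tcp_rot: [[0.225, 0.974, -0.0], [0.974, -0.225, 0.0], [0.0, -0.0, -1.0]]
force: [-0.4, 0.8, -3.1]
opening: 0.163
```

Run:
```python
from go import *; state()
from h import *
im=bot.capture('scene')[:,:,::-1]; crop(im,230,110,400,310,2.9,'pics/s9.png')
im=bot.capture('top')[:,:,::-1]; crop(im,230,140,410,260,4.4,'pics/t9.png')
```

```text
20.9 [ 0.5139 -0.1275  0.2395] psi 77.02 zax [-0.  0. -1.] F [-0.42  0.78 -3.12] open 0.163 [-26.   21.7  94.6   0.   63.7 -13.1]
```

View pics/s9.png

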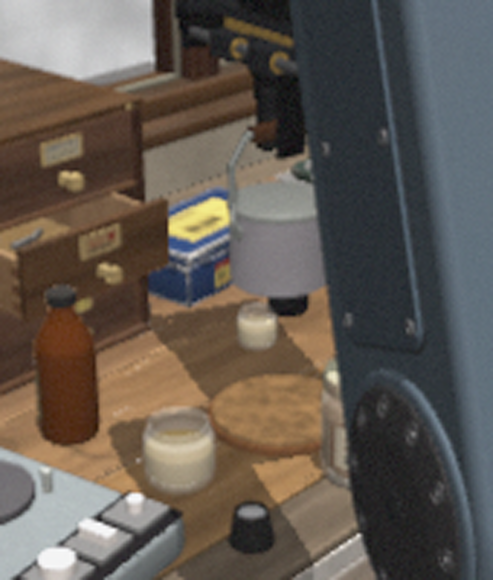

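View pics/t9.png

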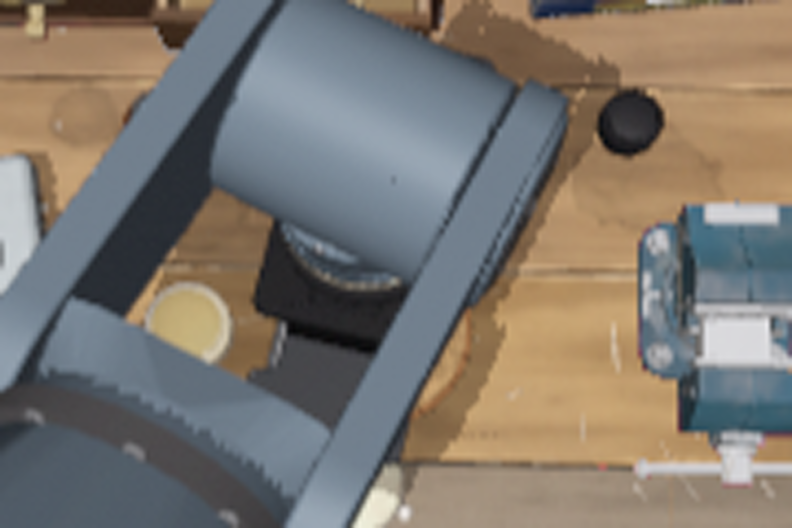

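Pot hangs level over trivet (scene crop (280,235), trivet (268,412)). Lowering to just above the cork.

>>> {"op": "apply_moves", "data": {"motion": "0 0 0.006 0 0 0 0.005; 0 0 0.02 0 0 0 0.005; 0 0 0.04 0 0 0 0.005; 0 0 0.062 0 0 0 0.005; 0 0 0.082 0 0 0 0.005; 0 0 0.1 0 0 0 0.005; 0 0 0.112 0 0 0 0.005; 0 0 0.115 0 0 0 0.005"}}

```text
time_s: 22.0
position: [0.5134, -0.1276, 0.1234]
tcp_rot: [[0.225, 0.974, -0.002], [0.974, -0.225, 0.001], [0.001, -0.002, -1.0]]
force: [-0.7, -0.1, -2.8]
opening: 0.165
```

Run:
```python
from go import *; state()
from h import *
im=bot.capture('scene')[:,:,::-1].copy()
a=np.linspace(0,2*np.pi,60)
crop(im,290,190,400,300,5,'pics/s10.png')
im=bot.capture('top')[:,:,::-1]; crop(im,270,150,410,260,5,'pics/t10.png')
```

```text
22.0 [ 0.5134 -0.1276  0.1234] psi 77.0 zax [-0.002  0.001 -1.   ] F [-0.73 -0.1  -2.75] open 0.165 [-26.1  31.2 101.1   0.   47.8 -13.1]
```

View pics/s10.png

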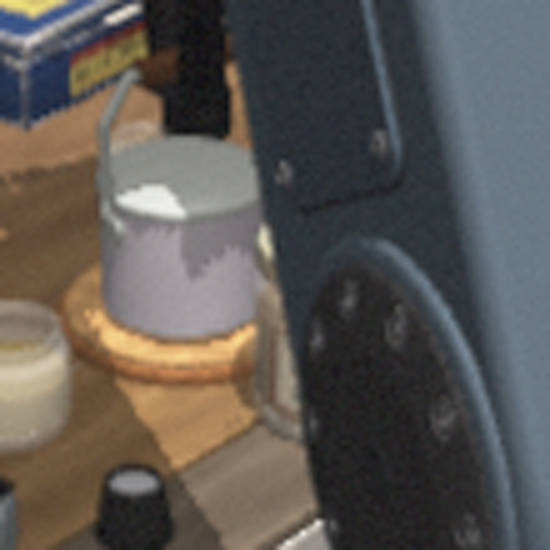

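View pics/t10.png

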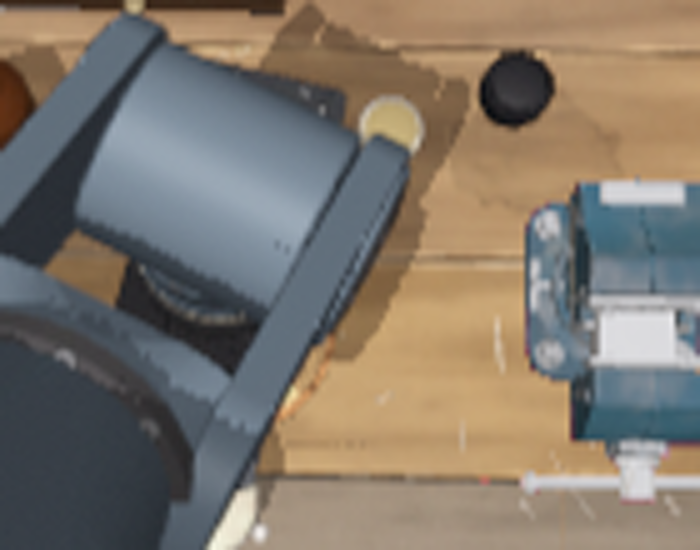

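The pot is centred over the trivet: left margin about 20 mm, front about 21 mm (expected 22 mm). Lowering gently.

>>> {"op": "apply_moves", "data": {"motion": "0 0 0.001 0 0 0 0.005; 0 0 0.002 0 0 0 0.005; 0 0 0.003 0 0 0 0.005; 0 0 0.0035 0 0 0 0.005; 0 0 0.004 0 0 0 0.005; 0 0 0.004 0 0 0 0.005; 0 0 0.004 0 0 0 0.005; 0 0 0.004 0 0 0 0.005"}}

```text
time_s: 23.1
position: [0.514, -0.1279, 0.1206]
tcp_rot: [[0.225, 0.974, -0.0], [0.974, -0.225, 0.0], [0.0, -0.0, -1.0]]
force: [0.2, -0.4, -2.6]
opening: 0.159
```

>>> {"op": "apply_moves", "data": {"motion": "0 0 0.0005 0 0 0 0.005; 0 0 0.001 0 0 0 0.005; 0 0 0.0015 0 0 0 0.005; 0 0 0.0015 0 0 0 0.005; 0 0 0.002 0 0 0 0.005; 0 0 0.002 0 0 0 0.005; 0 0 0.002 0 0 0 0.005; 0 0 0.002 0 0 0 0.005"}}

```text
time_s: 24.1
position: [0.514, -0.1279, 0.1186]
tcp_rot: [[0.225, 0.974, 0.0], [0.974, -0.225, -0.0], [-0.0, 0.0, -1.0]]
force: [0.4, -0.4, -1.4]
opening: 0.16
```

Contact is beginning, with the force easing from -3 N. A little more.

>>> {"op": "apply_moves", "data": {"motion": "0 0 0.0005 0 0 0 0.005; 0 0 0.001 0 0 0 0.005; 0 0 0.001 0 0 0 0.005; 0 0 0.001 0 0 0 0.005; 0 0 0.001 0 0 0 0.005; 0 0 0.001 0 0 0 0.005; 0 0 0.001 0 0 0 0.005; 0 0 0.001 0 0 0 0.005"}}

```text
time_s: 25.1
position: [0.514, -0.128, 0.1185]
tcp_rot: [[0.225, 0.974, 0.0], [0.974, -0.225, -0.0], [-0.0, 0.0, -1.0]]
force: [-2.9, 0.7, 6.1]
opening: 0.161
```

>>> {"op": "apply_moves", "data": {"motion": "0 0 0 0 0 0 0.014; 0 0 0 0 0 0 0.018; 0 0 0 0 0 0 0.024; 0 0 0 0 0 0 0.032; 0 0 0 0 0 0 0.042; 0 0 0 0 0 0 0.05; 0 0 0 0 0 0 0.05; 0 0 0 0 0 0 0.05"}}

```text
time_s: 26.1
position: [0.5139, -0.1279, 0.1175]
tcp_rot: [[0.225, 0.974, -0.0], [0.974, -0.225, 0.0], [0.0, -0.0, -1.0]]
force: [-0.0, 0.3, -0.3]
opening: 0.568
```

>>> {"op": "apply_moves", "data": {"motion": "0 0 -0.01 0 0 0 0.05; 0 0 -0.03 0 0 0 0.05; 0 0 -0.06 0 0 0 0.05; 0 0 -0.1 0 0 0 0.05; 0 0 -0.13 0 0 0 0.05; -0.05 0 -0.14 0 0 0 0.05; -0.1 0 -0.14 0 0 0 0.05; -0.14 0 -0.14 0 0 0 0.05"}}

```text
time_s: 27.1
position: [0.4822, -0.266, 0.2588]
tcp_rot: [[0.225, 0.974, 0.001], [0.974, -0.225, -0.001], [-0.001, 0.002, -1.0]]
force: [1.3, -0.1, 0.4]
opening: 0.574
```

>>> {"op": "apply_moves", "data": {"motion": "-0.05 0 0 0 0 0 0.05; -0.1 0 0 0 0 0 0.05; -0.15 -0.02 0 0 0 0 0.05; -0.2 -0.05 0 0 0 0 0.05; -0.25 -0.08 0 0 0 0 0.05; -0.26 -0.1 0 0 0 0 0.05; -0.26 -0.1 0 0 0 0 0.05; -0.26 -0.1 0 0 0 0 0.05"}}

```text
time_s: 28.1
position: [0.3272, -0.4946, 0.258]
tcp_rot: [[0.225, 0.974, 0.001], [0.974, -0.225, -0.0], [0.0, 0.001, -1.0]]
force: [0.3, 0.0, -0.6]
opening: 0.574
```

Run:
```python
from go import *; state()
from h import *
im=bot.capture('scene')[:,:,::-1]; crop(im,170,170,400,335,3.4,'pics/s11.png')
im=bot.capture('top')[:,:,::-1].copy(); crop(im,180,150,410,270,3.4,'pics/t11.png')
crop(im,270,150,370,260,6,'pics/t11b.png')
for n in ['pot','eyelet_jar','loupe','wax_jar','glue_bottle']:
  print(n,[(np.round(d['point'],3).tolist(),round(d['p'],2)) for d in bot.find_in(n,'top')])
```

```text
28.1 [ 0.3272 -0.4946  0.258 ] psi 77.02 zax [ 0.001 -0.    -1.   ] F [ 0.3   0.01 -0.57] open 0.574 [-67.3  25.5  84.5   0.   70.  -54.4]
pot [([0.508, -0.126, 0.083], 0.72), ([0.527, 0.137, 0.037], 0.41)]
eyelet_jar [([0.518, -0.014, 0.028], 0.8), ([0.49, -0.488, 0.029], 0.72), ([0.655, -0.291, 0.02], 0.6), ([0.627, -0.222, 0.024], 0.48)]
loupe [([0.414, 0.01, 0.018], 0.56)]
wax_jar [([0.411, -0.112, 0.089], 0.69), ([0.413, 0.01, 0.017], 0.32)]
glue_bottle [([0.618, 0.0, 0.1], 0.55), ([0.411, 0.008, 0.02], 0.33)]
```

View pics/s11.png

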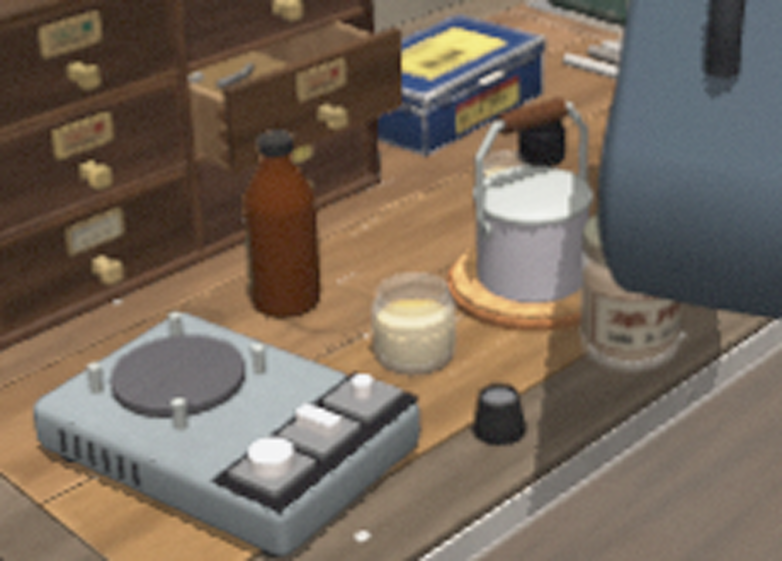

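View pics/t11.png

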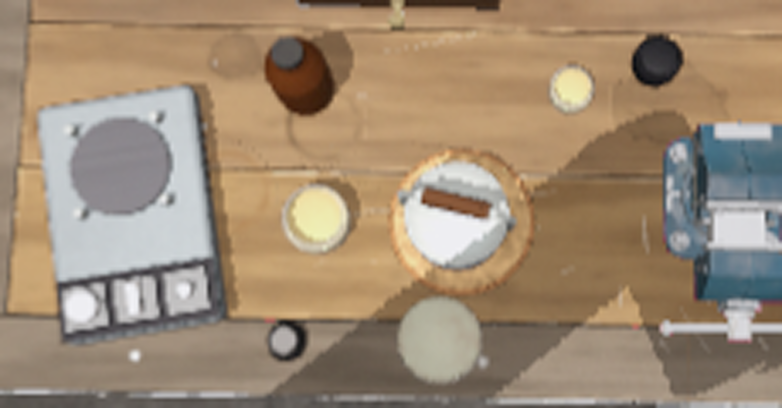

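View pics/t11b.png

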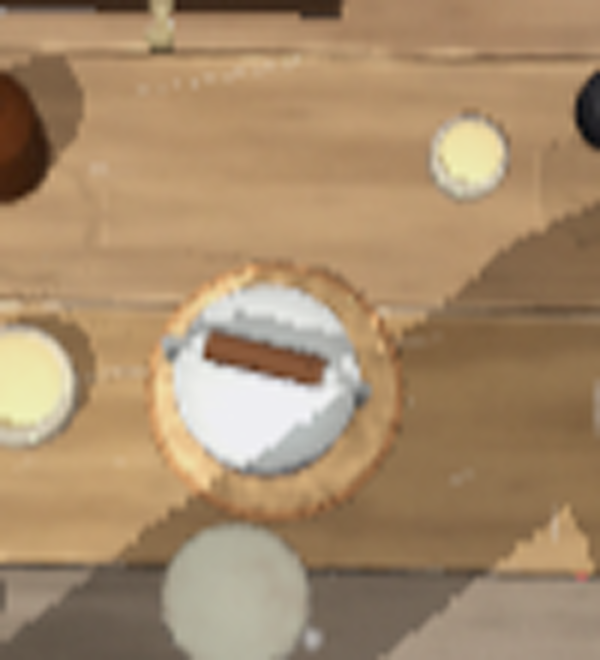

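Run:
```python
from h import *
f=lambda u,v:(270+(u+.5)/6-.5,150+(v+.5)/6-.5)
print('lid',onz('top',f(266,379),.084),'edges',onz('top',f(172,379),.084),onz('top',f(360,379),.084)); print('triv',onz('top',f(276,390),.012))
from rig import bot
bot.hand_in(); print(bot.read_state()['time_s'])
```

```text
lid [ 0.5114 -0.1278  0.084 ] edges [ 0.5107 -0.0859  0.084 ] [ 0.5122 -0.1696  0.084 ]
triv [ 0.5157 -0.132   0.012 ]
the job is handed in; nothing more can be done
the job is handed in; nothing more can be done
```

The job is done and handed in at about 28.5 s of the 64 s allowed.

- **Keys:** I pressed the small round key and then the bar key, one at a time. Each stopped at 51 mm height against 19–23 N, well above the 4 N spring, so both went fully down. The large key was never touched; the fingertips stayed about 13 mm from it.
- **Jar:** I moved the eyelet jar off the trivet to the bare counter at about (0.51, -0.01). It stands upright there.
- **Pot:** I lifted it by its handle and lowered it slowly onto the trivet. It read about +6 N just before I let go.

In the last pictures the pot and jar are upright, the glue bottle, wax jar and loupe are where they started to within a few mm, and the arm is clear of everything.

The checks on the pot's centring disagree slightly. The last top picture puts the pot about 6 mm from the trivet's middle, while averaging both cameras earlier put it within 1–2 mm. The cork leaves 18 mm of margin all round, so the whole base is on it either way.

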